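Nip up the clamping bar on a craft-stick glue-up

TASK

The craft-stick panel on the wooden gluing board has just been glued and its clamping bar is only finger-tight. Take the orange screwdriver from the wooden tool stand, turn both brass slotted screws of the bar clockwise until each comes hard up against its stop, and put the screwdriver back upright and fully down in any free hole of the stand. The glue is wet, so let nothing but the screwdriver touch the gluing board, and leave the other things on the table where they are.

Things in the scene. Friction and masses are not known exactly. Their poses are not given: they have to be found in the camera images.
- clamp_board: Gluing board, fixed: brown board 200 x 230 x 18 mm lying flat, origin at the centre of its underside. A glued craft-stick panel (116 along x, 108 along y, top 22 mm over the table) lies on its middle; over it, along the board's y axis, an aluminium clamping bar 28 wide, 190 long, top 34 mm over the table. Two brass screws stand on the bar at (0, 72) and (0, -72) mm.
- screw_a_slot (a point): Centre of the top face of the brass screw at the board's +y end. Knurled round head 30 mm across, top 48 mm over the table, with a straight dark slot across the whole head: 4.6 mm wide, 7 mm deep (floor 41 mm over the table), mouth chamfered at 45 degrees to 8.6 mm wide. The frame turns with the screw: x along the slot, z up.
- screw_b_slot (a point): The same point and frame of the identical screw at the board's -y end.
- screw_a (a joint): Turn of the screw at the +y end, rad; grows clockwise seen from above (tightening). Hard stop, fully tight, at 1.70; it starts finger-tight between 0.3 and 1.1, so 0.6 to 1.4 rad short of the stop. About 0.10 N m turns it; it stays where it is left, and does not rise or sink. At 0 the slot runs along the board's x axis.
- screw_b (a joint): The same for the screw at the -y end.
- tool_stand: Dark wooden tool block, fixed: 150 (x) x 60 (y) x 85 mm high, origin at the centre of its underside. Three upright round holes at x = -55, 0 and +55 mm, 26 mm diameter, 78 mm deep. The screwdriver and the bradawl stand in the two end holes, either way round; the middle hole is empty.
- tool_stand_hole0 (a point): Centre of the mouth of the hole at x = -55 mm, on the block's top, 85 mm above the table.
- tool_stand_hole1 (a point): The same for the middle hole.
- tool_stand_hole2 (a point): The same for the hole at x = +55 mm.
- screwdriver: Flat-blade screwdriver, orange handle with black bands, loose, 0.10 to 0.17 kg, standing blade down in a hole of the stand, z up the handle. Origin on its axis under its round black flange (38 mm diameter), which rests on the block. Handle 5 to 83 mm above the origin, 36 mm wide along x, 26 mm thick along y: grip across its two flat faces. Round 8 mm shank below; blade tip 70 mm below the origin.
- screwdriver_tip (a point): Centre of the blade's end, 70 mm below the screwdriver's origin; axes as the screwdriver's. The blade is 14 mm wide along x and 2.6 mm thick along y over its last 14 mm, thinned to 1.6 mm over the last 3 mm.
- screwdriver_grip (a point): Point on the handle's axis to grip at, 55 mm above the screwdriver's origin and 28 mm below the handle's top.
- bradawl: Bradawl with a round pear-shaped pale wooden handle, brass flange at its foot, loose, standing in the other end hole of the stand; handle 64 mm high above the block. Origin on its axis at the flange's underside. A bystander.
- glue_bottle: White glue bottle with orange nozzle, 52 mm diameter, 130 mm tall, standing beyond the gluing board. Origin at the centre of its underside. A bystander.
- paper_cup: White and blue paper cup, 84 mm diameter at the rim, 95 mm tall. Origin at the centre of its underside. A bystander.
- marker: Green-capped white marker, 130 mm long, 18 mm diameter, lying beside the tool stand. Origin under its middle. A bystander.
- stick_panel: Finished craft-stick panel, 116 x 108 x 4 mm, lying flat. Origin at the centre of its underside. A bystander.
- pocket_magnifier: Black pocket video magnifier, 135 x 75 x 18 mm, lying flat. Origin at the centre of its underside. A bystander.
- glue_stick: Glue stick, white and blue with a red cap, 29 mm diameter, 96 mm tall, standing. Origin at the centre of its underside. A bystander.
- stick_bundle: Banded bundle of craft sticks, 114 x 41 x 20 mm, lying. Origin at the centre of its underside. A bystander.

How it is judged (in metres and radians):
On the way:
1. both screws of the clamping bar are turned up to their stops (value of joint each of screw_a, screw_b above 1.55 rad), for 0.2 s.
At the end, for the whole second after the job is handed in: Both screws are at their stops (joint value above 1.55 of 1.70 rad) and the screwdriver stands at rest, upright (within 0.12 rad) and fully down in any hole of the tool stand: its origin within 12 mm of the hole's centre seen from above, and within 6 mm of the block's top in height (all of step 1 and (horizontal distance between screwdriver and tool_stand_hole0 below 0.012 m or horizontal distance between screwdriver and tool_stand_hole1 below 0.012 m or horizontal distance between screwdriver and tool_stand_hole2 below 0.012 m) and z of screwdriver in the frame of tool_stand between 0.079 and 0.091 m and angle between screwdriver's own z axis and vertical below 0.12 rad and linear speed of screwdriver below 0.02 m/s); the robot touches nothing.
It fails at once if a finger or the arm touches the gluing board, its bar, panel or screws (more than 1 N) (contact force between any of the fingers, the arm and clamp_board above 1 N).
It fails at once if another thing on the table is shifted more than 30 mm (distance of any of bradawl, glue_bottle, paper_cup, marker, stick_panel, pocket_magnifier, glue_stick, stick_bundle from where it was at the start of the episode above 0.03 m).
It also fails if it takes over 64 s, if anything falls off the work surface, if the arm or the gripper's body presses on something with over 40 N, if the wrist force passes 120 N, or if a joint passes its speed limit or range.

ROBOT

A 7-joint arm with a two-finger parallel gripper is mounted at the origin on the work surface. World frame = base frame: x ahead of the robot, y to its left, z up, the work surface at z = 0. Lengths are in mm, angles in rad, forces in N, time in s.
With the tool pointing down it reaches from about 425 to 950 mm from the base axis. Payload 4.7 kg.
Tool frame: the origin (TCP) lies at the very end of the fingers, on their centre line; the grasp point (between the pads) lies 19 mm behind it; z points along the fingers, y is the line along which they close (so a half turn about z gives the same grasp; the last joint's range is limited). The gripper opens to 87 mm and grips with 3 to 60 N. Pads are 19 mm wide; open, the fingers measure 117 mm over their backs; the gripper's body (75 mm by 190 mm) begins 51 mm behind the grasp point.
Start: joints at [-1.168, 0.469, -0.049, 1.532, 0.024, 1.141, -0.082], TCP at [282.455, 613.081, 222.573] pointing down, gripper open.
Joint ranges: [-2.59, 2.59], [-0.33, 1.99], [-1.39, 1.29], [0.1, 2.45], [-1.04, 4.18], [0.21, 1.99], [-2.66, 2.66]. Speed limits (rad/s): [2.57, 2.57, 3.14, 3.14, 3.14, 3.14, 3.14].

INTERFACE

Orientations are given as a unit quaternion [x, y, z, w].
In Python, from plant import telemetry, eyes, workorder gives the robot as it stands. The module is installed in compiled form; this text tells all that it offers.
- The arm moves only by the shell command python3 -m creep 'ROWS'. ROWS is JSON, a list of rows, each a list of 3 entries, a list of its own where there are three numbers: the opening, from 0 (shut) to 1 (fully open), then the shift along the tool's x, y, z normalised to -1 to 1, where 1 is 0.2 m, then the turn about the tool's z normalised to -1 to 1, where 1 is 90 degrees. A call has exactly 8 rows; each row is the pose to reach, as a shift and turn from the pose commanded when the call began, along the tool's axes at that moment; what a row does not reach only later rows make up. A row lasts 1/12 s, in which the tool goes at most 41.7 mm and 7.16 degrees, less where a joint would pass 70% of its speed; a pose out of reach is approached as far as the arm can. A call with a number of a shift or a turn outside -1 to 1 is refused whole. A call with a gripper value outside its range is refused whole. The fingers move at their own pace and stop on an object; the grip force is fixed at half the most. Time passes only in rows, so rows that repeat a pose let the fingers close, or fill a call up. It gives the time, the measured TCP pose, the force, the opening and the grip force at its end, in the units of the state.
- telemetry.state(): the state, without advancing time (a new reading comes with each control period).
- eyes.get_image(name): name is "scene" or "top" or "wrist"; returns the picture (400x640x3 uint8, red, green, blue); there is no depth.
- eyes.camera_info(name): a dict with "fx", "fy", "cx", "cy" (pixels), "pose" (4x4, takes a point from camera to world coordinates); the wrist camera has in their place "mount" (4x4, takes a point from camera to tool coordinates, whose origin is the TCP and whose axes are the flange's). Camera axes: x right, y up, looking along -z (the intrinsics and any distortion apply to the point x, -y, -z); pixel columns grow to the right and rows downward; lengths in mm; the calibration is good to about 2 mm. A picture is of the moment at which its call begins: read the wrist's pose just before it. camera_info takes no time and is no camera call.
- workorder.hand_in(): hands the job in; it is judged then, once.
The state is a dict: "time_s": time; "qpos": joint angles; "dq": joint speeds; "joint_torque": joint torques, N m; "tcp_pos": TCP position; "eef_rot": TCP orientation; "contact_force": force on the tool from outside, world axes, zero at the start; "wrist_torque": the same for the moment, N m; "grip_width": opening from 0.0 (shut) to 1.0 (fully open); "grip_force": force on a finger pad.
Only numpy, scipy, OpenCV 4.12 (cv2) and the standard library are available. Lean on these libraries where they do the work, as an engineer would, in place of code of your own. Each camera call takes 0.05 s, during which the arm holds its last target. There are 200 camera calls.

## Working session

There is one attempt and no reset: what is moved stays moved. The work goes in short steps, Python scripts to look and compute and a shell command to move; the robot and the scene stay as the last step left them, time stands still between calls to the robot, and variables do not carry over. Pictures are saved under pics/ and viewed, at most 14 in all, crops included, and the job is handed in when it is done.

```bash
mkdir -p pics; cat > h.py <<'E'
import numpy as np, cv2
from plant import telemetry, eyes, workorder
from scipy.spatial.transform import Rotation as R
def snap(n,f):
    im=eyes.get_image(n); cv2.imwrite('pics/'+f,im[:,:,::-1]); return im
def pose(n):
    ci=eyes.camera_info(n)
    if n!='wrist': return ci,np.array(ci['pose'])
    s=telemetry.state(); T=np.eye(4); T[:3,:3]=R.from_quat(s['eef_rot']).as_matrix(); T[:3,3]=s['tcp_pos']
    return ci,T@np.array(ci['mount'])
def cast(n,px,z,P=None):
    ci,T=P or pose(n); px=np.atleast_2d(px).astype(float)
    d=np.c_[(px[:,0]-ci['cx'])/ci['fx'],-(px[:,1]-ci['cy'])/ci['fy'],-np.ones(len(px))]@T[:3,:3].T
    return T[:3,3]+d*((z-T[2,3])/d[:,2])[:,None]
def proj(n,p,P=None):
    ci,T=P or pose(n); q=(np.atleast_2d(p)-T[:3,3])@T[:3,:3]
    return np.c_[ci['cx']+ci['fx']*q[:,0]/-q[:,2],ci['cy']-ci['fy']*q[:,1]/-q[:,2]]
E
python3 - <<'E'
from h import *
np.set_printoptions(precision=3,suppress=True)
s=telemetry.state(); print(s['time_s'],s['tcp_pos'],R.from_quat(s['eef_rot']).as_matrix(),s['grip_width'])
for n in('scene','top','wrist'): snap(n,n+'0.png'); print(n,eyes.camera_info(n))
E
```

```text
0.0 [282.26  612.492 221.486] [[-0.908  0.419 -0.001]
 [ 0.419  0.908 -0.002]
 [-0.    -0.002 -1.   ]] 1.0030460269677037
scene {'fx': 362.81869328552915, 'fy': 362.81869328552915, 'cx': 320.6183403020241, 'cy': 194.3259039571514, 'pose': array([[   0.584,   -0.507,    0.635, 1150.781],
       [   0.812,    0.347,   -0.47 , -423.174],
       [   0.018,    0.789,    0.614,  650.451],
       [   0.   ,    0.   ,    0.   ,    1.   ]])}
top {'fx': 435.86083077824196, 'fy': 435.86083077824196, 'cx': 313.64536036375864, 'cy': 204.5143681532396, 'pose': array([[  -0.003,    0.998,   -0.058,  483.041],
       [  -1.   ,   -0.004,   -0.011,  -28.566],
       [  -0.012,    0.058,    0.998, 1442.705],
       [   0.   ,    0.   ,    0.   ,    1.   ]])}
wrist {'fx': 317.4266159736571, 'fy': 317.4266159736571, 'cx': 317.53094751151116, 'cy': 200.5265477414294, 'mount': array([[   0.   ,    0.964,    0.267,   73.133],
       [   1.   ,   -0.   ,   -0.   ,    1.33 ],
       [  -0.   ,    0.267,   -0.964, -162.858],
       [   0.   ,    0.   ,    0.   ,    1.   ]])}
```

View pics/top0.png

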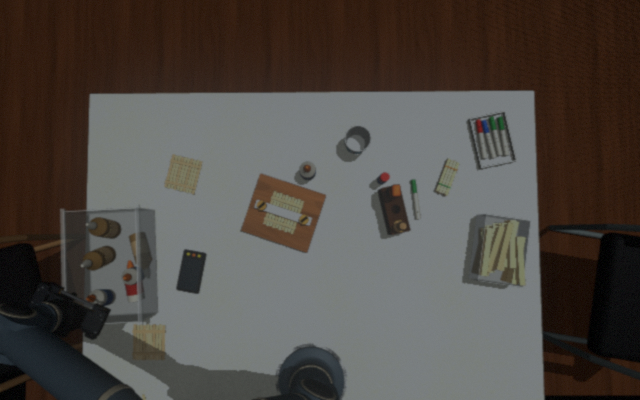

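View pics/scene0.png

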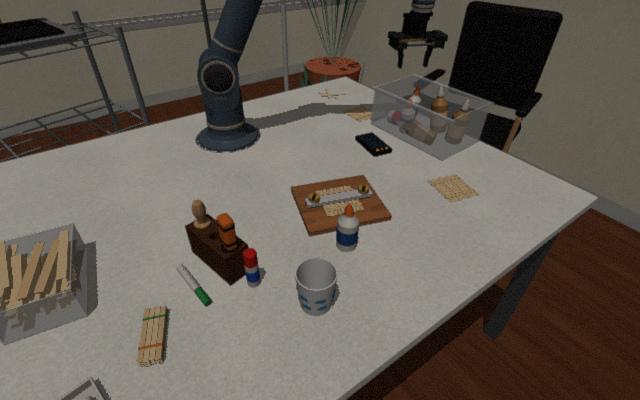

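The top view shows the stand at about (394,210), with the orange handle at its far end (397,190). The board is at (284,212) with brass screws near (262,206) and (308,220), and the red glue stick at (383,179) is close to the screwdriver. I'll measure these.

```bash
cat >> h.py <<'E'
def go(p,yaw=None):
    "print shift units for tcp target p (world mm) and turn so that tool y points at world angle yaw (deg, mod 180)"
    s=telemetry.state(); M=R.from_quat(s['eef_rot']).as_matrix()
    d=M.T@(np.array(p)-s['tcp_pos']); print('shift',np.round(d/200,3))
    if yaw is not None:
        v=M.T@[np.cos(np.radians(yaw)),np.sin(np.radians(yaw)),0]
        a=np.degrees(np.arctan2(-v[0],v[1])); a=(a+90)%180-90; print('turn deg',a,'units',a/90,'q7',s['qpos'][6])
E
python3 - <<'E'
from h import *
np.set_printoptions(precision=1,suppress=True)
im=cv2.imread('pics/top0.png'); hsv=cv2.cvtColor(im,cv2.COLOR_BGR2HSV)
def m(lo,hi,box):
    k=cv2.inRange(hsv,lo,hi); o=np.zeros_like(k); x0,y0,x1,y1=box; o[y0:y1,x0:x1]=k[y0:y1,x0:x1]; return o
def big(k): return max(cv2.findContours(k,0,2)[0],key=cv2.contourArea)
o=big(m((4,170,120),(18,255,255),(385,175,410,205))); r=cv2.minAreaRect(o); print('orange',r, cast('top',r[0],168))
b=m((0,60,30),(25,255,255),(235,165,335,260)); c=big(cv2.morphologyEx(b,3,np.ones((9,9)))); r=cv2.minAreaRect(c)
print('board',r,cast('top',r[0],18),cast('top',cv2.boxPoints(r),18))
g=cv2.inRange(hsv,(0,0,0),(30,255,75)); g[:, :370]=0; g[:,412:]=0; g[:180]=0; g[240:]=0
c=big(g); r=cv2.minAreaRect(c); print('stand',r,cast('top',r[0],85),cast('top',cv2.boxPoints(r),85))
for q in [(262,206),(308,220)]: print('screw',cast('top',q,48))
E
python3 -c "
import cv2;a=cv2.imread('pics/top0.png')[165:250,230:430];cv2.imwrite('pics/t1.png',cv2.resize(a,None,fx=4,fy=4,interpolation=2))"
```

```text
Traceback (most recent call last):
ValueError: max() iterable argument is empty
```

View pics/t1.png

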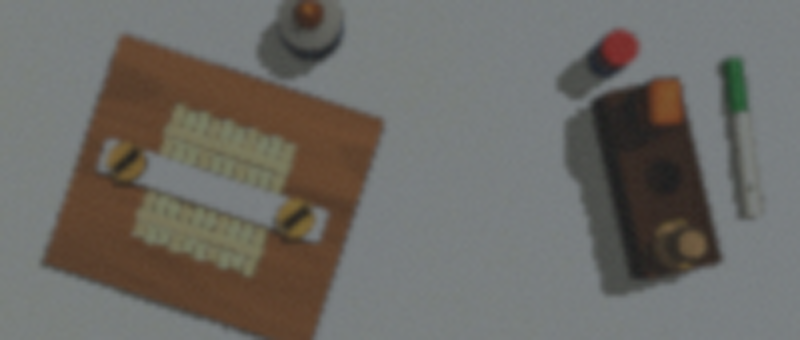

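The crop shows the screws at crop pixels (126,160) and (296,218), both with dark slots running up-right. The orange handle top is at (665,100), the empty hole at (663,176) and the bradawl at (685,244).

```bash
python3 - <<'E'
from h import *
np.set_printoptions(precision=1,suppress=True)
f=lambda u,v:(230+u/4,165+v/4)
for n,q,z in [('sA',f(126,160),48),('sB',f(296,218),48),('drv',f(665,100),168),('hole',f(663,176),85),('glue',f(620,48),96),('awl',f(687,244),149),('marker',f(737,100),10),('bottle',f(309,12),130)]: print(n,cast('top',q,z))
print(proj('scene',cast('top',f(665,100),168)))
d=cast('top',f(665,100),168)[0]
go([d[0]-90,d[1],330],80); print(telemetry.state()['qpos'])
E
```

```text
sA [[563.4 154.7  48. ]]
sB [[516.4  18.3  48. ]]
drv [[ 599.1 -256.2  168. ]]
hole [[ 547.3 -268.6   85. ]]
glue [[ 646.2 -234.8   96. ]]
awl [[ 493.9 -274.3  149. ]]
marker [[ 613.2 -343.5   10. ]]
bottle [[670.6   5.4 130. ]]
[[223.  216.1]]
shift [-2.8 -3.5 -0.5]
turn deg -14.737969404886314 units -0.16375521560984793 q7 -0.08228906217418852
[-1.2  0.5 -0.   1.5  0.   1.1 -0.1]
```

```bash
python3 -m creep '[[1,[-0.5,-0.4,-0.3],0],[1,[-1,-0.9,-0.5],0],[1,[-1,-0.9,-0.5],0],[1,[-1,-0.9,-0.5],0],[1,[-1,-0.9,-0.5],0],[1,[-1,-0.9,-0.5],0],[1,[-1,-0.9,-0.5],0],[1,[-1,-0.9,-0.5],0]]'
python3 -m creep '[[1,[-0.15,-0.15,0],0],[1,[-1,-1,0],0],[1,[-1,-1,0],0],[1,[-1,-1,0],0],[1,[-1,-1,0],0],[1,[-1,-1,0],0],[1,[-1,-1,0],0],[1,[-1,-1,0],0]]'
python3 - <<'E'
from h import *
go([545,-250,300]); print(telemetry.state()['time_s'],telemetry.state()['qpos'])
E
```

```text
time_s: 0.82
tcp_pos: [394.1, 358.8, 325.6]
eef_rot: [0.22, 0.975, 0.001, 0.003]
contact_force: [1.3, 0.1, 0.3]
grip_width: 1.005
grip_force: 0.0
time_s: 1.48
tcp_pos: [488.6, 92.5, 322.7]
eef_rot: [0.22, 0.975, -0.001, 0.001]
contact_force: [-0.2, -0.4, -0.1]
grip_width: 1.002
grip_force: 0.0
shift [-0.99  -1.425  0.119]
1.4833 [-0.52539328  0.08969423  0.27377067  1.81755042 -0.02196412  1.23721737
  0.8811288 ]
```

```bash
python3 -m creep '[[1,[-0.1,-0.15,0],0],[1,[-0.5,-0.72,0],0],[1,[-0.5,-0.72,0],0],[1,[-0.5,-0.72,0],0],[1,[-0.5,-0.72,0],0],[1,[-0.5,-0.72,0],0],[1,[-0.5,-0.72,0],0],[1,[-0.5,-0.72,0],0]]' >/dev/null
python3 -m creep '[[1,[-0.1,-0.15,0],0],[1,[-0.5,-0.7,0.1],0],[1,[-0.5,-0.7,0.1],0],[1,[-0.5,-0.7,0.1],0],[1,[-0.5,-0.7,0.1],0],[1,[-0.5,-0.7,0.1],0],[1,[-0.5,-0.7,0.1],0],[1,[-0.5,-0.7,0.1],0]]'
python3 - <<'E'
from h import *
P=pose('wrist'); im=snap('wrist','w1.png'); np.save('P1.npy',P[1]); print(telemetry.state()['qpos'])
print(proj('wrist',[[599,-256,168],[547,-268,85],[494,-274,149]],P))
E
```

```text
time_s: 2.82
tcp_pos: [550.3, -237.9, 302.4]
eef_rot: [0.212, 0.977, 0.001, -0.0]
contact_force: [-0.5, 0.3, 0.6]
grip_width: 1.0
grip_force: 0.0
[-0.05751474  0.30391681  0.51566226  1.63852444 -0.15848168  1.24096316
  1.63349121]
[[319.5907096  241.2389173 ]
 [292.5412156  182.62379885]
 [259.11510798 151.15877826]]
```

View pics/w1.png

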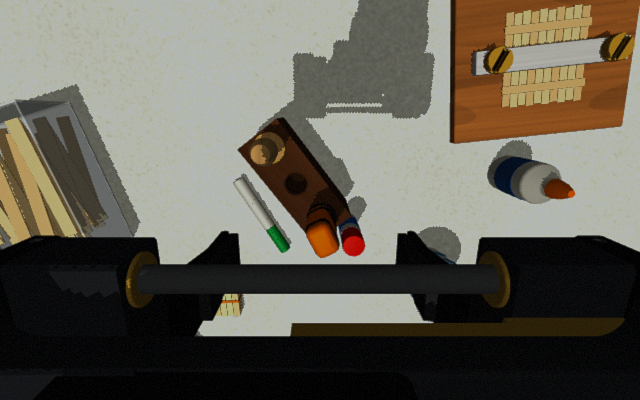

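The wrist view shows the handle top at (321,240), the glue stick's red cap close beside it at (352,243), and the empty hole at (297,184). The bradawl is at (265,150), screw B at (499,61) and screw A at (620,46). I'll move in for a closer look.

```bash
python3 -m creep '[[1,[-0.15,0,0.1],0],[1,[-0.35,0.1,0.2],0],[1,[-0.35,0.1,0.2],0],[1,[-0.35,0.1,0.2],0],[1,[-0.35,0.1,0.2],0],[1,[-0.35,0.1,0.2],0],[1,[-0.35,0.1,0.2],0],[1,[-0.35,0.1,0.2],0]]'
python3 - <<'E'
from h import *
P=pose('wrist'); im=snap('wrist','w2.png'); np.save('P2.npy',P[1])
q=proj('wrist',[[599,-256,168],[547,-268,85],[494,-274,149]],P); print(q)
a=cv2.imread('pics/w2.png'); x,y=map(int,q[0]); x0,y0=max(0,x-100),max(0,y-75); print(x0,y0)
cv2.imwrite('pics/w2c.png',cv2.resize(a[y0:y0+150,x0:x0+200],None,fx=4,fy=4,interpolation=2))
# board screws from w1
T=np.load('P1.npy'); P1=(P[0],T); b=cv2.imread('pics/w1.png'); h=cv2.cvtColor(b,cv2.COLOR_BGR2HSV)
for n,(u,v) in dict(B=(499,61),A=(620,46)).items():
    k=cv2.inRange(h,(15,120,60),(32,255,255)); k2=np.zeros_like(k); k2[v-20:v+20,u-20:min(640,u+20)]=k[v-20:v+20,u-20:min(640,u+20)]
    p=cv2.findNonZero(k2); c,r=cv2.minEnclosingCircle(p); print(n,c,r,cast('wrist',c,48,P1))
E
```

```text
time_s: 3.53
tcp_pos: [620.8, -252.5, 264.0]
eef_rot: [0.215, 0.977, 0.0, 0.001]
contact_force: [0.2, -0.3, -0.2]
grip_width: 1.002
grip_force: 0.0
[[300.92595654 180.55161928]
 [273.06811946 124.5692065 ]
 [226.49466681  70.08462597]]
200 105
B (505.8999938964844, 61.900001525878906) 21.7721004486084 [[525.53212483  27.66949645  48.        ]]
A (617.0, 49.0) 20.61562728881836 [[567.09667642 153.76301607  48.        ]]
```

View pics/w2c.png

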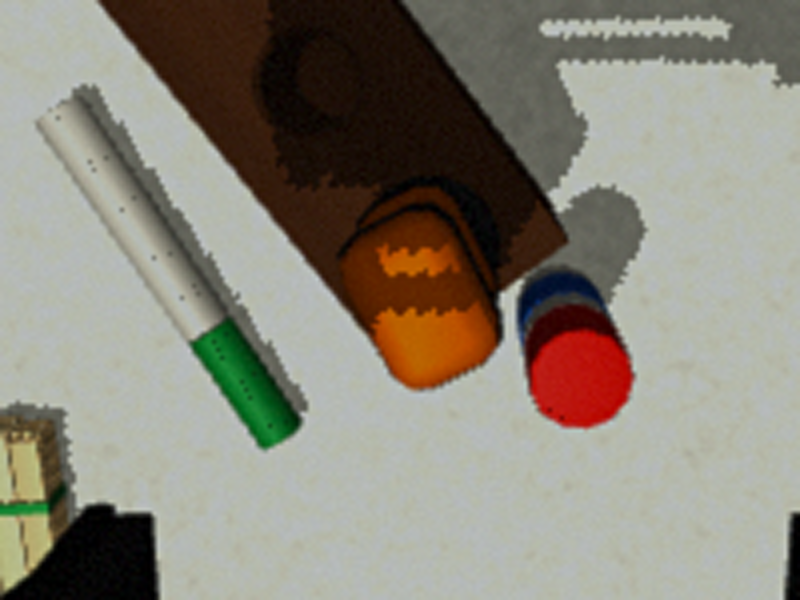

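The crop shows the handle's rounded-rectangle top face centred near crop (422,298), with its long side down-right. I'll fit it and the screw slots numerically.

```bash
python3 - <<'E'
from h import *
np.set_printoptions(precision=1,suppress=True)
ci=eyes.camera_info('wrist'); P=(ci,np.load('P2.npy'))
a=cv2.imread('pics/w2.png'); h=cv2.cvtColor(a,cv2.COLOR_BGR2HSV)
k=cv2.inRange(h,(5,190,75),(20,255,255)); m=np.zeros_like(k); m[150:205,280:328]=k[150:205,280:328]
m=cv2.morphologyEx(m,2,np.ones((3,3)))
c=max(cv2.findContours(m,0,2)[0],key=cv2.contourArea); w=cast('wrist',c.reshape(-1,2),168,P)[:,:2].astype(np.float32)
print('handle',cv2.minAreaRect(w),cv2.fitEllipse(w))
for f,z in (('w1',0),):
    P1=(ci,np.load('P1.npy')); b=cv2.imread('pics/w1.png'); h=cv2.cvtColor(b,cv2.COLOR_BGR2HSV)
    for n,(u,v) in dict(B=(499,61),A=(620,46)).items():
        k=cv2.inRange(h,(15,120,60),(32,255,255)); s=k[v-16:v+16,u-16:u+16]; s=cv2.morphologyEx(s,2,np.ones((2,2)))
        q=cv2.findNonZero(s).reshape(-1,2)+[u-16,v-16]; cw=cast('wrist',q,48,P1)[:,:2].astype(np.float32); C=cv2.minEnclosingCircle(cw)
        d=np.argwhere((h[v-14:v+14,u-14:u+14,2]<55))[:,::-1]+[u-14,v-14]
        dw=cast('wrist',d,48,P1)[:,:2]; dw=dw[np.hypot(*(dw-C[0]).T)<13]; e,V=np.linalg.eigh(np.cov(dw.T)); print(n,C,len(dw),dw.mean(0),np.degrees(np.arctan2(V[1,1],V[0,1])),e)
E
```

```text
handle ((600.703369140625, -253.40731811523438), (33.44845962524414, 23.498300552368164), 0.22715528309345245) ((600.6262817382812, -253.46469116210938), (25.170217514038086, 35.804962158203125), 91.48567199707031)
B ((524.6072387695312, 25.883302688598633), 20.190284729003906) 128 [520.3  22.3] 129.720897510561 [ 4.9 43.6]
A ((568.6373291015625, 158.1674346923828), 17.68891716003418) 138 [567.2 157.7] 129.740284526189 [ 4.9 49.4]
```

```bash
python3 - <<'E'
from h import *
go([600.6,-253.4,200],90.7)
E
```

```text
shift [ 0.091 -0.047  0.319]
turn deg -25.47636058832522 units -0.28307067320361357 q7 1.655258267789111
```

```bash
python3 -m creep '[[1,[0.05,-0.02,0.1],-0.08],[1,[0.09,-0.045,0.2],-0.16],[1,[0.09,-0.045,0.3],-0.24],[1,[0.09,-0.045,0.32],-0.283],[1,[0.09,-0.045,0.32],-0.283],[1,[0.09,-0.045,0.32],-0.283],[1,[0.09,-0.045,0.32],-0.283],[1,[0.09,-0.045,0.32],-0.283]]'
python3 - <<'E'
from h import *
go([600.6,-253.4,121],90.7)
E
```

```text
time_s: 4.25
tcp_pos: [601.9, -253.2, 199.7]
eef_rot: [-0.006, 1.0, -0.0, 0.001]
contact_force: [-0.2, -0.1, 0.1]
grip_width: 1.003
grip_force: 0.0
shift [ 0.007 -0.001  0.394]
turn deg -0.03543035030654096 units -0.0003936705589615662 q7 2.0840625486704885
```

```bash
python3 -m creep '[[1,[0,0,0.1],0],[1,[0.005,0,0.25],0],[1,[0.005,0,0.39],0],[1,[0.005,0,0.39],0],[1,[0.005,0,0.39],0],[0,[0.005,0,0.39],0],[0,[0.005,0,0.39],0],[0,[0.005,0,0.39],0]]'
python3 -m creep '[[0,[0,0,0],0],[0,[0,0,0],0],[0,[0,0,0],0],[0,[0,0,0],0],[0,[0,0,0],0],[0,[0,0,0],0],[0,[0,0,0],0],[0,[0,0,0],0]]'
```

```text
time_s: 4.92
tcp_pos: [601.6, -253.5, 122.6]
eef_rot: [-0.006, 1.0, -0.001, 0.002]
contact_force: [0.7, -0.4, -0.4]
grip_width: 0.851
grip_force: 0.0
time_s: 5.58
tcp_pos: [600.2, -253.1, 120.4]
eef_rot: [-0.006, 1.0, -0.0, -0.0]
contact_force: [0.1, 0.2, -0.3]
grip_width: 0.297
grip_force: 30.0
```

```bash
python3 -m creep '[[0,[0,0,-0.1],0],[0,[0,0,-0.25],0],[0,[0,0,-0.4],0],[0,[0,0,-0.55],0],[0,[0,0,-0.65],0],[0,[0,0,-0.65],0],[0,[0,0,-0.65],0],[0,[0,0,-0.65],0]]'
python3 - <<'E'
from h import *
go([590,20,250],40)
E
```

```text
time_s: 6.25
tcp_pos: [599.5, -252.3, 248.9]
eef_rot: [-0.006, 1.0, 0.001, -0.001]
contact_force: [-0.3, -0.4, -1.4]
grip_width: 0.296
grip_force: 30.0
shift [ 0.03   1.362 -0.004]
turn deg 50.73129932542395 units 0.5636811036158217 q7 2.069588765638546
```

```bash
python3 -m creep '[[0,[0.01,0.1,0],0.07],[0,[0.04,0.3,0],0.14],[0,[0.08,0.5,0],0.21],[0,[0.1,0.7,0],0.28],[0,[0.14,0.9,0],0.35],[0,[0.14,1,0],0.42],[0,[0.14,1,0],0.49],[0,[0.14,1,0],0.56]]'
python3 -m creep '[[0,[0,0,0],0],[0,[0,0,0],0],[0,[0,0,0],0],[0,[0,0,0],0],[0,[0,0,0],0],[0,[0,0,0],0],[0,[0,0,0],0],[0,[0,0,0],0]]'
python3 - <<'E'
from h import *
P=pose('wrist'); im=snap('wrist','w3.png'); np.save('P3.npy',P[1])
print(proj('wrist',[[520,22,48],[567,157,48]],P))
s=telemetry.state(); M=P[1]; T=R.from_quat(s['eef_rot']).as_matrix(); print(proj('wrist',s['tcp_pos']+T@[0,0,106],P), s['qpos'])
E
```

```text
time_s: 6.92
tcp_pos: [568.6, -50.3, 248.3]
eef_rot: [0.42, 0.907, -0.001, -0.002]
contact_force: [0.1, 0.5, -0.4]
grip_width: 0.294
grip_force: 30.0
time_s: 7.58
tcp_pos: [569.8, -53.4, 250.6]
eef_rot: [0.42, 0.908, 0.0, 0.0]
contact_force: [-0.7, 0.6, 0.6]
grip_width: 0.298
grip_force: 30.0
[[326.15496101  97.32337954]
 [445.69614692  23.76410449]]
[[316.09710462 199.51310926]] [-0.39531714  0.2951083   0.52360753  1.77290058 -0.16274139  1.11643173
  0.88524049]
```

View pics/w3.png

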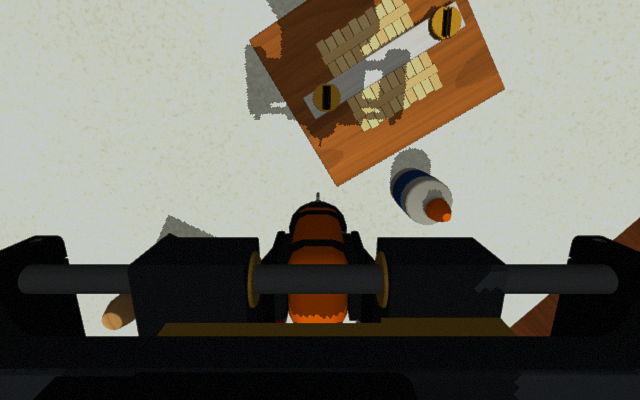

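Screw B is at (326,98) with its slot nearly vertical in the image, and screw A is at (446,22). The blade tip is at (318,193), a few pixels from where I predicted it.

```bash
cat >> h.py <<'E'
def screw(im,P,guess,tipz=48,hh=18):
    "im RGB; guess px; -> head centre xy, slot mean xy, slot angle deg"
    h=cv2.cvtColor(im,cv2.COLOR_RGB2HSV); u,v=map(int,guess)
    x0,y0,x1,y1=max(0,u-hh),max(0,v-hh),u+hh+1,v+hh+1
    s=cv2.inRange(h[y0:y1,x0:x1],(17,120,70),(32,255,255)); s=cv2.morphologyEx(s,2,np.ones((2,2)))
    q=cv2.findNonZero(s).reshape(-1,2)+[x0,y0]; hull=cv2.convexHull(q); c=cv2.minEnclosingCircle(hull)
    mk=np.zeros(h.shape[:2],np.uint8); cv2.circle(mk,(round(c[0][0]),round(c[0][1])),int(c[1]*.85),255,-1)
    d=np.argwhere((h[...,2]<60)&(mk>0))[:,::-1]
    W=cast('wrist',d,48,P)[:,:2]; e,V=np.linalg.eigh(np.cov(W.T)); Q=cast('wrist',q,48,P)[:,:2]
    return dict(px=c,centre=cast('wrist',c[0],48,P)[0,:2],slot=W.mean(0),ang=np.degrees(np.arctan2(V[1,1],V[0,1])),e=e,npx=len(d))
E
python3 - <<'E'
from h import *
np.set_printoptions(precision=1,suppress=True)
im=cv2.imread('pics/w3.png')[:,:,::-1].copy(); P=(eyes.camera_info('wrist'),np.load('P3.npy'))
print(screw(im,P,(326,98))); print(screw(im,P,(446,22)))
# tip
g=cv2.cvtColor(im,cv2.COLOR_RGB2GRAY); print(g[186:206,310:328])
s=telemetry.state(); print(s['tcp_pos'], cast('wrist',[318,194],s['tcp_pos'][2]-106,P))
x=R.from_quat(s['eef_rot']).as_matrix()[:,0]; print('toolx',np.degrees(np.arctan2(x[1],x[0])))
E
```

```text
{'px': ((327.0, 98.0), 14.4223051071167), 'centre': array([521.2,  22.1]), 'slot': array([520.6,  21.3]), 'ang': np.float64(128.83726885241555), 'e': array([ 7.4, 47. ]), 'npx': 199}
{'px': ((447.95489501953125, 23.77855682373047), 17.280040740966797), 'centre': array([568.8, 158.5]), 'slot': array([567. , 157.7]), 'ang': np.float64(130.8755873346337), 'e': array([ 5.2, 46.4]), 'npx': 194}
[[196 192 197 199 197 199 197 198 195 197 199 198 200 198 199 198 198 197]
 [196 193 196 198 197 199 196 198 195 197 196 198 200 199 198 197 200 197]
 [197 194 199 198 198 198 198 199 196 197 198 201 200 200 200 199 197 198]
 [198 197 196 198 197 200 199 199 198 198 200 200 199 198 200 199 197 197]
 [198 199 199 199 199 200 198 199 198 199 200 200 199 196 200 200 200 201]
 [198 199 199 198 199 199 199 198 198 197 198 199 200 198 199 201 198 198]
 [198 201 196 198 194 197 192 113 124 162 198 200 198 199 200 200 199 198]
 [199 197 198 199 197 191 134  55  55 127 193 199 201 198 197 198 197 197]
 [197 199 200 199 200 195 121  51  49 124 196 198 198 198 199 199 197 197]
 [196 196 198 199 201 196 100  4
[... 160 characters left out ...]
191 197 194 190 195 197 200 200]
 [196 198 200 200 202 198 118  78  78 135 192 196 192 188 188 195 197 200]
 [199 199 199 202 204 195 103  63  62 130 194 201 195 188 185 194 199 199]
 [202 198 199 203 198 135  60  43  45  58 107 191 196 190 194 201 200 199]
 [196 119 107 106  83  40  34  36  32  31  33  80 105 111 151 196 199 204]
 [ 65  25  20  25  12   6   3  10   8   6   3  12  22  20  38  75 116 195]
 [  7   4   6  10  11  11   3  11   3   5   7   8   7  10   4   6  29  58]
 [  1   3  12   8   9   5   7   8   9  11   8   7   8  12   7   5   5   4]
 [ 12   7   5   3  11   2   4   2   2   9   8   5   3   7   4   5   7   2]]
[569.8 -53.3 250.6] [[567.9 -48.4 144.6]]
toolx 130.33329395375165
```

```bash
python3 - <<'E'
from h import *
go([520.3,21.2,172],129.2-90)
E
```

```text
shift [0.444 0.052 0.393]
turn deg 1.1332939742727746 units 0.012592155269697496 q7 0.8852404901392135
```

```bash
python3 -m creep '[[0,[0.1,0.01,0],0.01],[0,[0.25,0.03,0.05],0.01],[0,[0.38,0.05,0.15],0.01],[0,[0.445,0.052,0.3],0.012],[0,[0.445,0.052,0.39],0.012],[0,[0.445,0.052,0.39],0.012],[0,[0.445,0.052,0.39],0.012],[0,[0.445,0.052,0.39],0.012]]'
python3 - <<'E'
from h import *
P=pose('wrist'); im=snap('wrist','w4.png'); np.save('P4.npy',P[1])
s=telemetry.state(); T=R.from_quat(s['eef_rot']).as_matrix()
print(s['tcp_pos'],proj('wrist',s['tcp_pos']+T@[0,0,106],P),proj('wrist',[520.8,21.7,48],P))
cv2.imwrite('pics/w4c.png',cv2.resize(im[120:240,240:400,::-1],None,fx=5,fy=5,interpolation=2))
E
```

```text
time_s: 8.3
tcp_pos: [521.5, 20.7, 173.9]
eef_rot: [0.429, 0.903, 0.001, 0.001]
contact_force: [-0.1, 1.0, -1.1]
grip_width: 0.296
grip_force: 30.0
[521.71496075  20.64109285 174.11855651] [[316.28213981 199.85358131]] [[315.96384668 192.48083567]]
```

View pics/w4c.png

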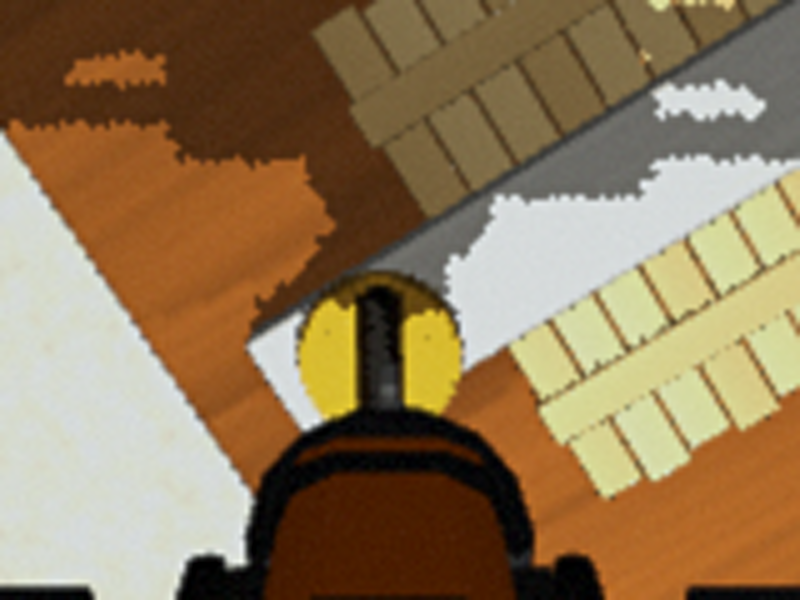

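The slot is centred at crop column 381 and the grey blade at about 383, so it is lined up within 1 mm. Descending.

```bash
python3 -m creep '[[0,[0,0,0.03],0],[0,[0,0,0.05],0],[0,[0,0,0.07],0],[0,[0,0,0.09],0],[0,[0,0,0.1],0],[0,[0,0,0.115],0],[0,[0,0,0.115],0],[0,[0,0,0.115],0]]'; python3 -c "
from h import *;s=telemetry.state();print(s['tcp_pos'],s['contact_force'],s['wrist_torque'])"
```

```text
time_s: 9.02
tcp_pos: [520.0, 21.3, 149.4]
eef_rot: [0.429, 0.904, -0.0, -0.0]
contact_force: [0.6, -0.5, -0.8]
grip_width: 0.298
grip_force: 30.0
[520.04838316  21.32997094 149.35460799] [ 0.55625087 -0.53964282 -0.84240994] [-0.03909724 -0.01344343 -0.04613907]
```

```bash
python3 -m creep '[[0,[0,0,0],0.07],[0,[0,0,0],0.14],[0,[0,0,0],0.21],[0,[0,0,0],0.28],[0,[0,0,0],0.35],[0,[0,0,0],0.42],[0,[0,0,0],0.49],[0,[0,0,0],0.56]]'; python3 -c "
from h import *;s=telemetry.state();print(s['wrist_torque'],s['qpos'][6])"
python3 -m creep '[[0,[0,0,0],0.04],[0,[0,0,0],0.08],[0,[0,0,0],0.11],[0,[0,0,0],0.13],[0,[0,0,0],0.15],[0,[0,0,0],0.17],[0,[0,0,0],0.18],[0,[0,0,0],0.18]]'; python3 -c "
from h import *;s=telemetry.state();print(s['wrist_torque'],s['qpos'][6]);x=R.from_quat(s['eef_rot']).as_matrix()[:,0]; print('toolx',np.degrees(np.arctan2(x[1],x[0])))"
```

```text
time_s: 9.68
tcp_pos: [519.4, 21.2, 150.0]
eef_rot: [0.774, 0.633, -0.001, -0.001]
contact_force: [-2.3, -0.8, 1.6]
grip_width: 0.297
grip_force: 30.0
[-0.23882502  0.88416301  0.15403215] -0.03799628837184636
time_s: 10.35
tcp_pos: [519.6, 21.3, 149.9]
eef_rot: [0.854, 0.52, -0.001, -0.001]
contact_force: [-2.8, -0.3, 5.6]
grip_width: 0.301
grip_force: 30.0
[-0.18933043  1.24007092  0.0453823 ] -0.27941408642507004
toolx 62.66830535933829
```

```bash
python3 -m creep '[[0,[0,0,0],0.03],[0,[0,0,0],0.06],[0,[0,0,0],0.09],[0,[0,0,0],0.11],[0,[0,0,0],0.13],[0,[0,0,0],0.13],[0,[0,0,0],0.13],[0,[0,0,0],0.13]]'; python3 -c "
from h import *;s=telemetry.state();print(s['wrist_torque'],s['qpos'][6]);x=R.from_quat(s['eef_rot']).as_matrix()[:,0]; print('toolx',np.degrees(np.arctan2(x[1],x[0])))"
```

```text
time_s: 11.02
tcp_pos: [519.7, 21.3, 149.9]
eef_rot: [0.903, 0.431, -0.0, -0.001]
contact_force: [-3.6, 0.6, 5.0]
grip_width: 0.299
grip_force: 30.0
[-0.2112519   1.20900856  0.14102653] -0.4540083584452034
toolx 51.0078076420694
```

```bash
python3 -m creep '[[0,[0,0,0],0.03],[0,[0,0,0],0.06],[0,[0,0,0],0.09],[0,[0,0,0],0.11],[0,[0,0,0],0.11],[0,[0,0,0],0.11],[0,[0,0,0],0.11],[0,[0,0,0],0.11]]'; python3 - <<'E'
from h import *
s=telemetry.state();print(s['wrist_torque'],s['contact_force'],s['tcp_pos']);x=R.from_quat(s['eef_rot']).as_matrix()[:,0]; print('toolx',np.degrees(np.arctan2(x[1],x[0])))
P=pose('wrist'); im=snap('wrist','w5.png'); np.save('P5.npy',P[1])
a=im[110:230,240:400,::-1]; b=snap('top','top5.png')[195:235,240:293,::-1]
a=cv2.resize(a,None,fx=3,fy=3,interpolation=2); b=cv2.resize(b,(477,360),interpolation=2)
cv2.imwrite('pics/v5.png',cv2.resize(np.hstack([a,b]),None,fx=.83,fy=.83))
E
```

```text
time_s: 11.68
tcp_pos: [519.8, 21.3, 149.9]
eef_rot: [0.936, 0.351, -0.0, -0.0]
contact_force: [-3.1, -0.2, 5.1]
grip_width: 0.301
grip_force: 30.0
[-0.1381695   1.16387758  0.11978411] [-3.13995529 -0.2498392   5.1258325 ] [519.76932999  21.32611504 149.88765094]
toolx 41.11128356535326
```

View pics/v5.png

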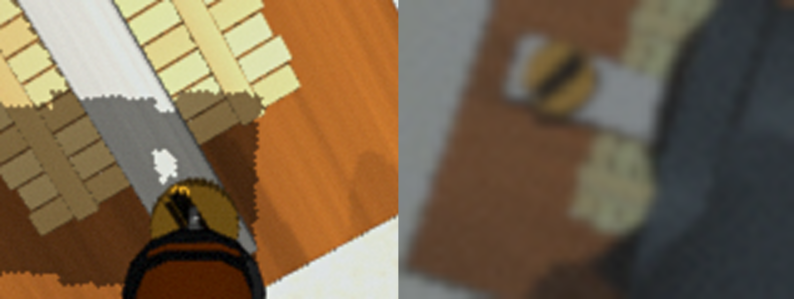

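The wrist view shows B's slot tilted about 25° from the tool axis, near the expected stop direction. The screw has probably stopped and the handle slipped in the grip. I'll lift out and measure.

```bash
python3 -m creep '[[0,[0,0,0],-0.04],[0,[0,0,-0.05],-0.04],[0,[0,0,-0.12],-0.04],[0,[0,0,-0.2],-0.04],[0,[-0.15,0,-0.3],-0.04],[0,[-0.35,0,-0.4],-0.04],[0,[-0.35,0,-0.4],-0.04],[0,[-0.35,0,-0.4],-0.04]]'
python3 - <<'E'
from h import *
np.set_printoptions(precision=1,suppress=True)
s=telemetry.state();x=R.from_quat(s['eef_rot']).as_matrix()[:,0]; print('toolx',np.degrees(np.arctan2(x[1],x[0])))
P=pose('wrist'); im=snap('wrist','w6.png'); np.save('P6.npy',P[1])
g=proj('wrist',[[520.8,21.7,48],[567,157,48]],P); print(g)
print(screw(im,P,g[0]))
a=im[20:260,160:480,::-1]; cv2.imwrite('pics/v6.png',cv2.resize(a,None,fx=2.5,fy=2.5,interpolation=2))
E
```

```text
time_s: 12.45
tcp_pos: [467.3, -26.1, 231.2]
eef_rot: [0.926, 0.378, 0.003, -0.001]
contact_force: [0.2, 0.9, -1.3]
grip_width: 0.296
grip_force: 30.0
toolx 44.39203810930962
[[321.  116.2]
 [253.7 -22.8]]
{'px': ((321.3103332519531, 117.51724243164062), 14.996145248413086), 'centre': array([520.1,  20.6]), 'slot': array([519.6,  21.4]), 'ang': np.float64(73.47251438579735), 'e': array([ 4.8, 42.4]), 'npx': 157}
```

View pics/v6.png

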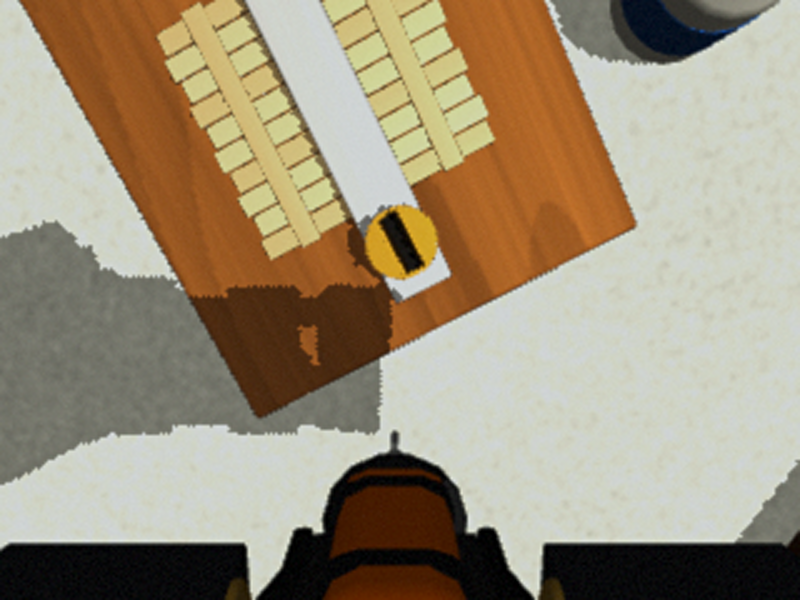

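B's slot now lies at about 73°, parallel to the bar, so it is roughly 10° short of the stop: the shallow blade rode up. I'll re-enter aligned and press to the floor.

```bash
python3 - <<'E'
from h import *
go([520.1,21.3,165],73.0-90)
E
```

```text
shift [0.346 0.019 0.329]
turn deg -28.457532266735768 units -0.31619480296373076 q7 -0.6535092931775651
```

```bash
python3 -m creep '[[0,[0.15,0.01,0],-0.08],[0,[0.3,0.019,0.05],-0.15],[0,[0.346,0.019,0.15],-0.22],[0,[0.346,0.019,0.25],-0.29],[0,[0.346,0.019,0.3],-0.316],[0,[0.346,0.019,0.33],-0.316],[0,[0.346,0.019,0.33],-0.316],[0,[0.346,0.019,0.33],-0.316]]'
python3 -m creep '[[0,[0,0,0.02],0],[0,[0,0,0.04],0],[0,[0,0,0.06],0],[0,[0,0,0.07],0],[0,[0,0,0.08],0],[0,[0,0,0.08],0],[0,[0,0,0.08],0],[0,[0,0,0.08],0]]'
python3 -m creep '[[0,[0,0,0.005],0],[0,[0,0,0.01],0],[0,[0,0,0.015],0],[0,[0,0,0.015],0],[0,[0,0,0.015],0],[0,[0,0,0.015],0],[0,[0,0,0.015],0],[0,[0,0,0.015],0]]'
```

```text
time_s: 13.17
tcp_pos: [519.7, 21.5, 163.3]
eef_rot: [0.804, 0.595, -0.0, 0.0]
contact_force: [0.2, -0.8, -1.1]
grip_width: 0.298
grip_force: 30.0
time_s: 13.83
tcp_pos: [519.4, 21.3, 147.7]
eef_rot: [0.803, 0.595, 0.0, 0.0]
contact_force: [0.5, -0.7, -1.1]
grip_width: 0.296
grip_force: 30.0
time_s: 14.5
tcp_pos: [519.7, 21.3, 145.9]
eef_rot: [0.803, 0.595, 0.001, -0.0]
contact_force: [-2.2, 0.3, 8.5]
grip_width: 0.296
grip_force: 30.0
```

```bash
python3 -m creep '[[0,[0,0,0],0.06],[0,[0,0,0],0.12],[0,[0,0,0],0.18],[0,[0,0,0],0.22],[0,[0,0,0],0.22],[0,[0,0,0],0.22],[0,[0,0,0],0.22],[0,[0,0,0],0.22]]'; python3 -c "
from h import *;s=telemetry.state();print(s['wrist_torque'],s['joint_torque'])"
python3 -m creep '[[0,[0,0,0],0.03],[0,[0,0,0],0.06],[0,[0,0,0],0.06],[0,[0,0,0],0.06],[0,[0,0,0],0.06],[0,[0,0,0],0.06],[0,[0,0,0],0.06],[0,[0,0,0],0.06]]'; python3 -c "
from h import *;s=telemetry.state();print(s['wrist_torque'],s['joint_torque']);x=R.from_quat(s['eef_rot']).as_matrix()[:,0]; print('toolx',np.degrees(np.arctan2(x[1],x[0])))"
```

```text
time_s: 15.17
tcp_pos: [519.8, 21.5, 145.9]
eef_rot: [0.894, 0.449, 0.001, -0.0]
contact_force: [-1.7, 0.3, 9.9]
grip_width: 0.296
grip_force: 30.0
[0.15178548 0.90963736 0.10601022] [  0.38865239 -28.98546875   6.22686848 -17.25089192  -0.15242531
  -1.04457669  -0.09149617]
time_s: 15.83
tcp_pos: [519.8, 21.5, 145.9]
eef_rot: [0.914, 0.406, 0.001, -0.001]
contact_force: [-2.6, 0.3, 9.5]
grip_width: 0.297
grip_force: 30.0
[0.10681316 0.87208751 0.14804015] [  0.41186803 -28.94763708   6.44668937 -17.16508806  -0.1643361
  -1.00227926  -0.09756285]
toolx 47.92258364057787
```

```bash
python3 -m creep '[[0,[0,0,0],0.04],[0,[0,0,0],0.08],[0,[0,0,0],0.12],[0,[0,0,0],0.15],[0,[0,0,0],0.15],[0,[0,0,0],0.15],[0,[0,0,0],0.15],[0,[0,0,0],0.15]]'; python3 - <<'E'
from h import *
s=telemetry.state();print(s['wrist_torque'],s['joint_torque'][6])
x=R.from_quat(s['eef_rot']).as_matrix()[:,0]; print('toolx',np.degrees(np.arctan2(x[1],x[0])))
P=pose('wrist'); im=snap('wrist','w7.png'); np.save('P7.npy',P[1])
cv2.imwrite('pics/v7.png',cv2.resize(im[140:230,260:380,::-1],None,fx=6,fy=6,interpolation=2))
E
```

```text
time_s: 16.5
tcp_pos: [519.9, 21.4, 146.2]
eef_rot: [0.955, 0.296, 0.001, -0.001]
contact_force: [-4.0, 0.2, 13.0]
grip_width: 0.297
grip_force: 30.0
[0.03414155 1.21134989 0.27007298] -0.22939758840948343
toolx 34.46076234462887
```

View pics/v7.png

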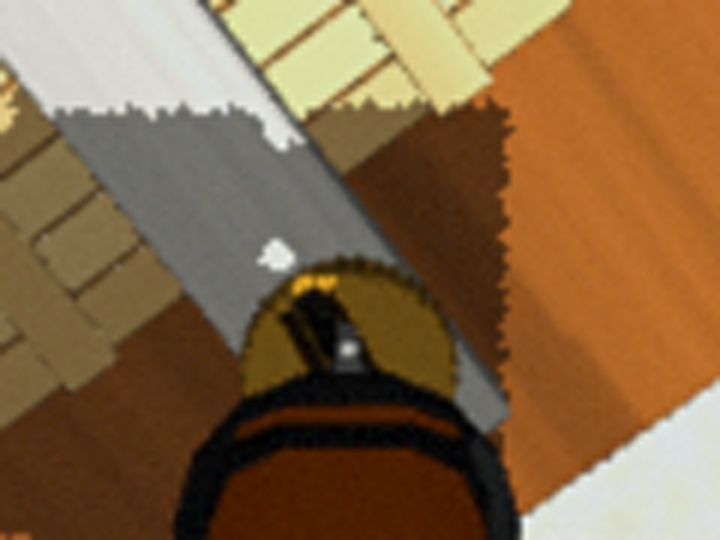

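Torque has risen to 0.27 N m, and the slot sits about 31° off the tool axis. That puts it near 65°, the expected stop. I'll lift out and measure B numerically, and check the blade for twist.

```bash
python3 -m creep '[[0,[0,0,0],-0.06],[0,[0,0,-0.05],-0.08],[0,[0,0,-0.12],-0.08],[0,[0,0,-0.2],-0.08],[0,[-0.15,0,-0.3],-0.08],[0,[-0.35,0,-0.4],-0.08],[0,[-0.35,0,-0.4],-0.08],[0,[-0.35,0,-0.4],-0.08]]'
python3 - <<'E'
from h import *
np.set_printoptions(precision=1,suppress=True)
P=pose('wrist'); s=telemetry.state(); im=snap('wrist','w8.png'); np.save('P8.npy',P[1])
g=proj('wrist',[[520.3,21.5,48],[567,157,48]],P); print(g,s['qpos'])
print(screw(im,P,g[0]))
# bar edges direction: bright low-sat pixels near the bar
h=cv2.cvtColor(im,cv2.COLOR_RGB2HSV); a=cast('wrist',np.argwhere((h[...,1]<40)&(h[...,2]>150))[:,::-1],34,P)[:,:2]
d=np.array([47,136.])/np.hypot(47,136); r=a-[520.3,21.5]; t=r@d; n=np.abs(r@[-d[1],d[0]]); w=a[(t>18)&(t<125)&(n<17)]
e,V=np.linalg.eigh(np.cov(w.T)); print('bar',np.degrees(np.arctan2(V[1,1],V[0,1])),e)
G=cv2.cvtColor(im,cv2.COLOR_RGB2GRAY)
x=R.from_quat(s['eef_rot']).as_matrix()[:,0]; print('toolx',np.degrees(np.arctan2(x[1],x[0])),s['tcp_pos']);print(G[186:206:2,308:330])
E
```

```text
time_s: 17.22
tcp_pos: [460.6, -19.4, 225.8]
eef_rot: [0.935, 0.353, 0.002, -0.002]
contact_force: [-0.4, 0.8, -1.9]
grip_width: 0.297
grip_force: 30.0
[[326.9 115.9]
 [252.3 -21.9]] [-1.   0.2  1.   2.1 -0.2  1.  -0.7]
{'px': ((327.0538330078125, 116.80769348144531), 15.456547737121582), 'centre': array([519.8,  20.8]), 'slot': array([519.8,  22. ]), 'ang': np.float64(64.405757249621), 'e': array([ 4.6, 45.5]), 'npx': 167}
bar 71.6413757084938 [ 61.3 943.7]
toolx 41.38326047548222 [460.6 -19.4 225.8]
[[115 118 118 116 123 196 211 209 209 209 210 208 208 209 208 209 208 207
  207 207 209 208]
 [113 116 116 118 111 122 203 208 209 209 208 207 209 209 210 207 207 210
  208 208 209 208]
 [108 109 113 113 114 119 200 207 210 209 210 210 211 211 211 209 209 209
  207 208 208 207]
 [106 108 110 111 110 121 206 213 202 123 140 201 210 208 209 210 208 209
  208 205 206 207]
 [110 112 115 113 116 114 145 202 109  47  49 134 208 213 210 208 211 209
  206 206 203 207]
 [113 110 112 110 124 194 213 209 106  51  55 133 206 208 207 208 210 210
  210 209 208 209]
 [143 193 145 200 207 204 212 210 127  80  85 151 208 209 211 207 209 206
  208 209 207 209]
 [208 211 210 206 207 210 208 145  63  46  47  66 142 205 212 210 209 209
  207 209 208 209]
 [204 128  69  29  23  26  14   5  11   7   9  12  11  14  26  26  44  84
  160 204 208 210]
 [  2   1   1   6   5   9   6  10  13   9  11  11  10   3   8   9   7   6
    3   7  25  46]]
```

B is done: the slot is at 64.4° and the bar at 71.6°, giving θ ≈ 1.70 rad. The blade isn't twisted in the grip. Now A.

```bash
python3 - <<'E'
from h import *
go([611,104,226],130-90)
E

```

```text
shift [ 0.965  0.039 -0.   ]
turn deg -88.4843250227087 units -0.9831591669189856 q7 -0.6976729230849096
```

```bash
python3 -m creep '[[0,[0.05,0,0],-0.08],[0,[0.2,0.01,0],-0.16],[0,[0.35,0.02,0],-0.24],[0,[0.5,0.03,0],-0.32],[0,[0.65,0.04,0],-0.4],[0,[0.8,0.04,0],-0.48],[0,[0.9,0.04,0],-0.56],[0,[0.965,0.04,0],-0.63]]' >/dev/null
python3 -m creep '[[0,[0,0,0],-0.07],[0,[0,0,0],-0.14],[0,[0,0,0],-0.21],[0,[0,0,0],-0.28],[0,[0,0,0],-0.353],[0,[0,0,0],-0.353],[0,[0,0,0],-0.353],[0,[0,0,0],-0.353]]'
python3 - <<'E'
from h import *
np.set_printoptions(precision=1,suppress=True)
P=pose('wrist'); im=snap('wrist','w9.png'); g=proj('wrist',[[520.3,21.5,48],[565.6,158,48]],P); print(g)
r=screw(im,P,g[1]);print(r)
go([*r['slot'],165],r['ang']-90)
E
```

```text
time_s: 18.6
tcp_pos: [611.2, 104.3, 223.5]
eef_rot: [0.423, 0.906, -0.0, -0.001]
contact_force: [-0.0, -0.2, -0.7]
grip_width: 0.298
grip_force: 30.0
[[204.2 187.4]
 [316.  115.9]]
{'px': ((317.5, 116.5), 15.116316795349121), 'centre': array([567.2, 158.5]), 'slot': array([566.2, 158.2]), 'ang': np.float64(132.43720407500805), 'e': array([ 6.2, 44.7]), 'npx': 194}
shift [0.4 0.  0.3]
turn deg -2.4752804847519485 units -0.027503116497243872 q7 0.680449521019493
```

```bash
python3 -m creep '[[0,[0.1,0,0],-0.02],[0,[0.22,0,0.03],-0.02],[0,[0.3,0,0.1],-0.02],[0,[0.35,0,0.2],-0.02],[0,[0.35,0,0.27],-0.02],[0,[0.35,0,0.29],-0.02],[0,[0.35,0,0.29],-0.02],[0,[0.35,0,0.29],-0.02]]'
python3 -m creep '[[0,[0,0,0.02],0],[0,[0,0,0.04],0],[0,[0,0,0.06],0],[0,[0,0,0.07],0],[0,[0,0,0.085],0],[0,[0,0,0.085],0],[0,[0,0,0.085],0],[0,[0,0,0.085],0]]'
python3 -m creep '[[0,[0,0,0.005],0],[0,[0,0,0.01],0],[0,[0,0,0.013],0],[0,[0,0,0.013],0],[0,[0,0,0.013],0],[0,[0,0,0.013],0],[0,[0,0,0.013],0],[0,[0,0,0.013],0]]'
```

```text
time_s: 19.32
tcp_pos: [566.8, 157.1, 167.0]
eef_rot: [0.408, 0.913, 0.0, 0.0]
contact_force: [0.5, -0.2, -0.8]
grip_width: 0.3
grip_force: 30.0
time_s: 19.98
tcp_pos: [566.2, 157.5, 149.6]
eef_rot: [0.408, 0.913, 0.0, 0.0]
contact_force: [0.6, 0.5, -1.2]
grip_width: 0.3
grip_force: 30.0
time_s: 20.65
tcp_pos: [566.1, 157.5, 147.0]
eef_rot: [0.408, 0.913, 0.0, 0.0]
contact_force: [-0.1, -0.5, -2.0]
grip_width: 0.298
grip_force: 30.0
```

Inside the slot with no contact yet; a bit deeper, then turn.

```bash
python3 -m creep '[[0,[0,0,0.005],0],[0,[0,0,0.008],0],[0,[0,0,0.008],0],[0,[0,0,0.008],0],[0,[0,0,0.008],0],[0,[0,0,0.008],0],[0,[0,0,0.008],0],[0,[0,0,0.008],0]]'
python3 -m creep '[[0,[0,0,0],0.07],[0,[0,0,0],0.14],[0,[0,0,0],0.21],[0,[0,0,0],0.28],[0,[0,0,0],0.35],[0,[0,0,0],0.42],[0,[0,0,0],0.49],[0,[0,0,0],0.56]]'
python3 -m creep '[[0,[0,0,0],0.06],[0,[0,0,0],0.12],[0,[0,0,0],0.18],[0,[0,0,0],0.24],[0,[0,0,0],0.3],[0,[0,0,0],0.35],[0,[0,0,0],0.35],[0,[0,0,0],0.35]]'; python3 -c "
from h import *;s=telemetry.state();print(s['wrist_torque'],s['joint_torque'][6]);x=R.from_quat(s['eef_rot']).as_matrix()[:,0]; print('toolx',np.degrees(np.arctan2(x[1],x[0])))"
```

```text
time_s: 21.32
tcp_pos: [566.3, 157.5, 146.1]
eef_rot: [0.408, 0.913, 0.0, 0.0]
contact_force: [-1.0, -0.6, 5.3]
grip_width: 0.294
grip_force: 30.0
time_s: 21.98
tcp_pos: [565.7, 157.1, 146.0]
eef_rot: [0.759, 0.651, -0.0, -0.0]
contact_force: [-1.5, -0.3, 7.1]
grip_width: 0.296
grip_force: 30.0
time_s: 22.65
tcp_pos: [565.6, 157.2, 146.0]
eef_rot: [0.906, 0.423, -0.001, -0.0]
contact_force: [-3.4, -0.6, 8.1]
grip_width: 0.293
grip_force: 30.0
[-0.39097207  1.26298642  0.05307007] -0.13585790991783142
toolx 49.99194532994198
```

```bash
python3 -m creep '[[0,[0,0,0],0.05],[0,[0,0,0],0.1],[0,[0,0,0],0.14],[0,[0,0,0],0.17],[0,[0,0,0],0.19],[0,[0,0,0],0.19],[0,[0,0,0],0.19],[0,[0,0,0],0.19]]'; python3 -c "
from h import *;s=telemetry.state();print(s['wrist_torque'],s['joint_torque'][6]);x=R.from_quat(s['eef_rot']).as_matrix()[:,0]; print('toolx',np.degrees(np.arctan2(x[1],x[0])))"
```

```text
time_s: 23.32
tcp_pos: [565.7, 157.5, 146.3]
eef_rot: [0.959, 0.284, -0.001, -0.0]
contact_force: [-3.8, -0.6, 10.5]
grip_width: 0.296
grip_force: 30.0
[-0.18867921  1.34940637  0.35711459] -0.3655380383133888
toolx 32.97701889985642
```

Torque is up to 0.36 N m, so A is at its stop. Lift and check both.

```bash
python3 -m creep '[[0,[0,0,0],-0.06],[0,[0,0,-0.05],-0.08],[0,[0,0,-0.12],-0.08],[0,[0,0,-0.2],-0.08],[0,[-0.15,0,-0.3],-0.08],[0,[-0.35,0,-0.45],-0.08],[0,[-0.35,0,-0.5],-0.08],[0,[-0.35,0,-0.5],-0.08]]'
python3 - <<'E'
from h import *
np.set_printoptions(precision=3,suppress=True)
P=pose('wrist'); im=snap('wrist','w10.png'); g=proj('wrist',[[520,21.5,48],[566,157.7,48]],P); print(g)
for q in g: 
  try: print(screw(im,P,q))
  except Exception as e: print(e)
go([595,-130,250],90.7)
go([601,-253,250],90.7)
E
```

```text
time_s: 23.98
tcp_pos: [507.9, 117.7, 249.0]
eef_rot: [0.94, 0.34, 0.003, -0.002]
contact_force: [0.7, -0.5, -1.3]
grip_width: 0.294
grip_force: 30.0
[[385.589 222.251]
 [324.032 117.666]]
{'px': ((385.6772155761719, 222.04429626464844), 13.315352439880371), 'centre': array([520.262,  21.598]), 'slot': array([520.673,  23.504]), 'ang': np.float64(64.41952069399963), 'e': array([ 4.501, 46.036]), 'npx': 111}
{'px': ((324.5, 118.5), 14.57748031616211), 'centre': array([565.647, 156.723]), 'slot': array([565.772, 158.564]), 'ang': np.float64(63.96018503646679), 'e': array([ 4.59 , 46.316]), 'npx': 146}
shift [-0.467  1.235 -0.016]
turn deg 39.241904579989864 units 0.4360211619998874 q7 -0.8423460883871838
shift [-0.839  1.726 -0.019]
turn deg 39.241904579989864 units 0.4360211619998874 q7 -0.8423460883871838
```

Both slots are at 64°, so both screws are tight. Going back toward the stand to look at the holes.

```bash
python3 - <<'E'
from h import *
go([540,-250,275],90.7)
ci=eyes.camera_info('wrist'); P=(ci,np.load('P1.npy')); print(cast('wrist',[297,184],85,P))
E
```

```text
shift [-1.062  1.518 -0.145]
turn deg 39.241904579989864 units 0.4360211619998874 q7 -0.8423460883871838
[[ 550.81939085 -263.77768873   85.        ]]
```

```bash
python3 -m creep '[[0,[-0.08,0.1,-0.05],0.06],[0,[-0.2,0.25,-0.14],0.12],[0,[-0.3,0.4,-0.14],0.18],[0,[-0.4,0.55,-0.14],0.24],[0,[-0.5,0.7,-0.14],0.3],[0,[-0.53,0.76,-0.14],0.36],[0,[-0.53,0.76,-0.14],0.42],[0,[-0.53,0.76,-0.14],0.436]]'
python3 - <<'E'
from h import *
go([540,-250,275],90.7)
E
```

```text
time_s: 24.7
tcp_pos: [524.4, -65.9, 272.7]
eef_rot: [1.0, 0.004, -0.0, 0.001]
contact_force: [-0.1, 0.3, -1.7]
grip_width: 0.299
grip_force: 30.0
shift [ 0.07   0.921 -0.01 ]
turn deg -0.20175099573293664 units -0.0022416777303659627 q7 -1.1190260301566275
```

```bash
python3 -m creep '[[0,[0.02,0.1,0],0],[0,[0.04,0.25,0],0],[0,[0.07,0.4,0],0],[0,[0.07,0.6,0],0],[0,[0.07,0.8,0],0],[0,[0.07,0.92,0],0],[0,[0.07,0.92,0],0],[0,[0.07,0.92,0],0]]'
python3 - <<'E'
from h import *
np.set_printoptions(precision=1,suppress=True)
P=pose('wrist'); im=snap('wrist','w11.png'); np.save('P11.npy',P[1]); g=proj('wrist',[[601,-253.4,85],[549,-264,85]],P); print(g)
u,v=map(int,g[0]); cv2.imwrite('pics/v11.png',cv2.resize(im[v-60:v+90,u-100:u+100,::-1],None,fx=4,fy=4,interpolation=2)); print(u,v)
E
```

```text
time_s: 25.37
tcp_pos: [540.7, -249.4, 272.5]
eef_rot: [1.0, 0.007, -0.001, -0.0]
contact_force: [0.8, 0.2, -1.1]
grip_width: 0.3
grip_force: 30.0
[[323.2 125.3]
 [331.9 173.2]]
323 125
```

View pics/v11.png

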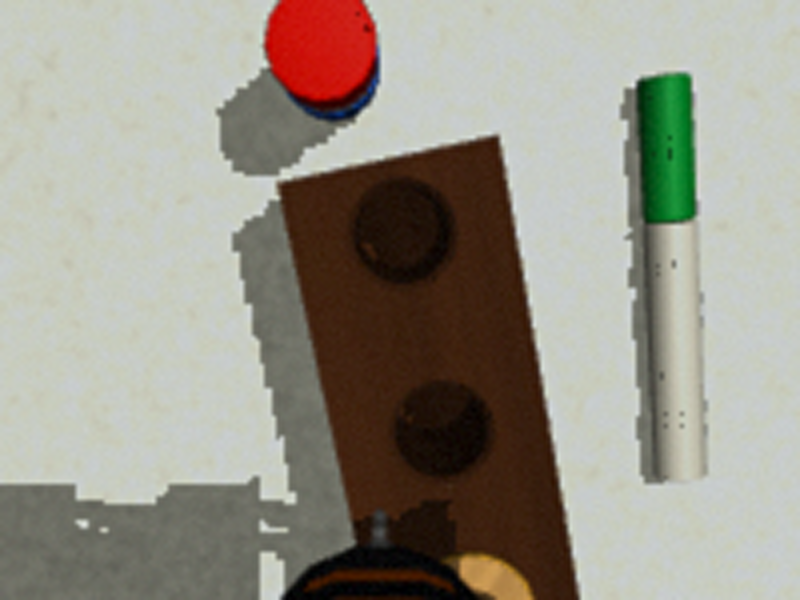

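The far hole's mouth is at pixel (323.5,122.5), about 3 mm beyond the driver's old position. I'll aim there.

```bash
python3 - <<'E'
from h import *
P=(eyes.camera_info('wrist'),np.load('P11.npy')); c=cast('wrist',[323.5,122.5],85,P)[0]; print(c)
go([c[0]-.5,c[1],200],90.7)
E
```

```text
[ 603.91905377 -253.62562576   85.        ]
shift [0.311 0.036 0.361]
turn deg 0.2183950529108074 units 0.0024266116990089713 q7 -0.7604852499469194
```

```bash
python3 -m creep '[[0,[0.08,0.01,0],0],[0,[0.2,0.02,0],0],[0,[0.28,0.03,0.05],0],[0,[0.31,0.035,0.15],0],[0,[0.31,0.035,0.25],0],[0,[0.31,0.035,0.33],0],[0,[0.31,0.035,0.33],0],[0,[0.31,0.035,0.33],0]]'
python3 -m creep '[[0,[0,0,0.03],0],[0,[0,0,0.08],0],[0,[0,0,0.14],0],[0,[0,0,0.2],0],[0,[0,0,0.25],0],[0,[0,0,0.3],0],[0,[0,0,0.3],0],[0,[0,0,0.3],0]]'
python3 - <<'E'
from h import *
go([603.4,-253.6,122])
E
```

```text
time_s: 26.08
tcp_pos: [603.4, -252.0, 206.3]
eef_rot: [1.0, 0.009, -0.001, -0.001]
contact_force: [0.8, 0.4, -0.5]
grip_width: 0.296
grip_force: 30.0
time_s: 26.75
tcp_pos: [602.3, -254.9, 146.5]
eef_rot: [1.0, 0.007, -0.001, -0.0]
contact_force: [0.0, 0.3, -1.3]
grip_width: 0.29
grip_force: 30.0
shift [ 0.006 -0.006  0.122]
```

In the hole with no contact. Lowering until it seats.

```bash
python3 -m creep '[[0,[0,0,0.03],0],[0,[0,0,0.06],0],[0,[0,0,0.09],0],[0,[0,0,0.11],0],[0,[0,0,0.12],0],[0,[0,0,0.125],0],[0,[0,0,0.125],0],[0,[0,0,0.125],0]]'
```

```text
time_s: 27.42
tcp_pos: [602.8, -255.1, 122.5]
eef_rot: [1.0, 0.007, 0.0, 0.0]
contact_force: [-0.1, -0.0, -1.2]
grip_width: 0.297
grip_force: 30.0
```

```bash
python3 -m creep '[[0,[0,0,0.003],0],[0,[0,0,0.006],0],[0,[0,0,0.008],0],[0,[0,0,0.008],0],[0,[0,0,0.008],0],[0,[0,0,0.008],0],[0,[0,0,0.008],0],[0,[0,0,0.008],0]]'
python3 -m creep '[[1,[0,0,0],0],[1,[0,0,0],0],[1,[0,0,0],0],[1,[0,0,0],0],[1,[0,0,0],0],[1,[0,0,0],0],[1,[0,0,0],0],[1,[0,0,0],0]]'
```

```text
time_s: 28.08
tcp_pos: [602.7, -254.9, 120.7]
eef_rot: [1.0, 0.007, 0.0, -0.0]
contact_force: [-0.4, 0.2, -1.5]
grip_width: 0.3
grip_force: 30.0
time_s: 28.75
tcp_pos: [602.7, -254.9, 120.7]
eef_rot: [1.0, 0.007, 0.0, -0.0]
contact_force: [-0.6, 0.5, -0.6]
grip_width: 0.821
grip_force: 0.0
```

```bash
python3 -m creep '[[1,[0,0,0],0],[1,[0,0,0],0],[1,[0,0,-0.05],0],[1,[0,0,-0.2],0],[1,[0,0,-0.4],0],[1,[0,0,-0.6],0],[1,[-0.15,0,-0.7],0],[1,[-0.35,0,-0.7],0]]'
python3 -m creep '[[1,[0,0,0],0],[1,[0,0,0],0],[1,[0,0,0],0],[1,[0,0,0],0],[1,[0,0,0],0],[1,[0,0,0],0],[1,[0,0,0],0],[1,[0,0,0],0]]'
python3 - <<'E'
from h import *
P=pose('wrist'); im=snap('wrist','w12.png'); sc=snap('scene','s12.png')
h=cv2.cvtColor(im,cv2.COLOR_RGB2HSV); u,v=map(int,proj('wrist',[603,-254.5,168],P)[0]); print(u,v)
k=cv2.inRange(h,(5,190,75),(20,255,255)); m=np.zeros_like(k); m[v-40:v+40,u-40:u+40]=k[v-40:v+40,u-40:u+40]; m=cv2.morphologyEx(m,2,np.ones((3,3)))
c=max(cv2.findContours(m,0,2)[0],key=cv2.contourArea); w=cast('wrist',c.reshape(-1,2),168,P)[:,:2].astype(np.float32); print(cv2.minAreaRect(w))
a=cv2.resize(im[v-60:v+60,u-70:u+70,::-1],(420,360)); b=cv2.resize(sc[190:290,170:275,::-1],(378,360)); cv2.imwrite('pics/v12.png',np.hstack([a,b]))
E
```

```text
time_s: 29.42
tcp_pos: [536.6, -258.0, 266.3]
eef_rot: [1.0, 0.009, 0.005, 0.003]
contact_force: [-0.9, -0.3, 1.6]
grip_width: 1.0
grip_force: 0.0
time_s: 30.08
tcp_pos: [532.9, -256.0, 260.5]
eef_rot: [1.0, 0.007, -0.0, 0.0]
contact_force: [-0.1, 0.3, 0.1]
grip_width: 0.998
grip_force: 0.0
318 117
((603.5792846679688, -253.69468688964844), (33.23903274536133, 24.072586059570312), 1.5929440259933472)
```

View pics/v12.png

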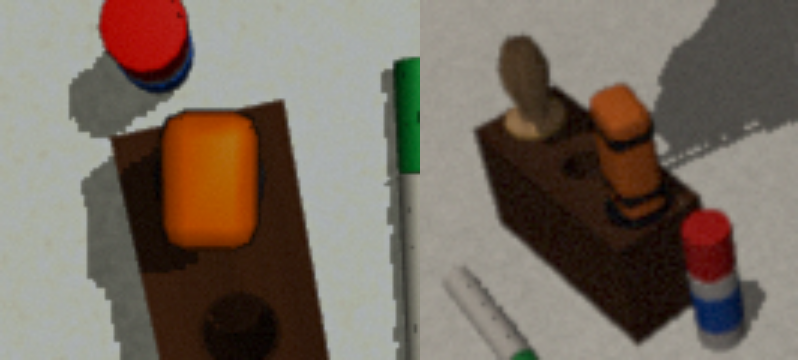

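The screwdriver stands upright with its flange on the block at (603.6, -253.7), within 1 mm of the hole centre. The bystanders around the stand look undisturbed.

```bash
python3 -c "
from h import *;print(workorder.hand_in())"
```

```text
the job is handed in; nothing more can be done
None
```

Both clamp screws measured at their stops (about 1.70 rad), the screwdriver is back upright and fully down in its original hole, and I handed the job in at about 30 s of the allowed 64 s; the hand-in returned no verdict.

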